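# Kit four metal parts into their pans by length

## Robot

A 7-joint arm with a two-finger parallel gripper is mounted at the origin on a cart in front of the work surface, level with it; the furniture and walls round the work are solid. World frame = base frame: x ahead of the robot, y to its left, z up, the work surface at z = 0. Lengths are in m, angles in degrees, forces in N, time in s.
With the tool pointing down it reaches from about 0.425 to 0.875 m from the base axis. Payload 9.9 kg.
Tool frame: the origin (TCP) lies between the finger pads; the fingertips stand 25 mm ahead of it and the grasp point (between the pads) lies 6 mm ahead of it; z points along the fingers, y is the line along which they close (so a half turn about z gives the same grasp; the last joint's range is limited). The gripper opens to 85 mm and grips with 20 to 120 N. Pads are 22 mm wide; open, the fingers measure 114 mm over their backs; the gripper's body (76 mm by 85 mm) begins 54 mm behind the grasp point. The pads swing forward as they close: fully open they stand 13 mm farther back than shut.
Start: joints at [-81.005, 32.985, 1.427, 82.34, -0.859, 64.687, -3.237], TCP at [0.161, 0.656, 0.256] pointing down, gripper open.
Joint ranges: [-157.87, 157.87], [-19.46, 123.44], [-87.15, 90], [11.01, 140.99], [-62.26, 242.26], [9.8, 113.94], [-161.44, 161.44]. Speed limits (degrees/s): [127.2, 127.2, 172.46, 172.46, 180, 180, 180].

## Interface

Orientations are given as a 3x3 rotation matrix whose columns are the frame's x, y, z axes.
In Python, from workcell import sensors, viewer, manip gives the robot as it stands. The module is installed in compiled form; this text tells all that it offers.
- The arm moves only by the tool servo_tool, never from a script. Its argument "deltas" is a list of rows, each a list of 6 numbers: the shift along the world's x, y, z in cm, then the turn, a rotation vector about the world's x, y, z in degrees. In form: [[dx, dy, dz, wx, wy, wz], ...]. A call has 1 to 8 rows; each row shifts and turns the commanded pose from where the row before left it; what a row does not reach is not made up. A row lasts 1/10 s, in which the tool goes at most 50 mm and 8.59 degrees, less where a joint would pass 70% of its speed; a pose out of reach is approached as far as the arm can. A call with a gripper value outside its range is refused whole. "claw" is the opening, from 0 (shut) to 1 (fully open), set as the call begins (left out, the last holds). The fingers move at their own pace and stop on an object; "grip_force" is the grip in N (left out, the last holds). Time passes only in rows, so rows that do not move let the fingers close. It gives the time, the measured TCP pose, the force, the opening and the grip force at its end, in the units of the state.
- sensors.get_obs(): the state, without advancing time (a new reading comes with each control period).
- viewer.read_camera(name): name is "side" or "top"; returns (picture, depth): 420x560x3 uint8, blue, green, red; 420x560 float32, m along the optical axis (not along the pixel's ray), 0 where there is no reading.
- viewer.camera_info(name): a dict with "fx", "fy", "cx", "cy" (pixels), "distortion" ([k1, k2, p1, p2, k3] as OpenCV has them; the pictures are not rectified), "R" (3x3) and "t" (3): a world point X has camera coordinates R X + t. Camera axes: x right, y down, z forward; pixel columns grow to the right and rows downward; lengths in m; the calibration is good to about 2 mm. A picture is of the moment at which its call begins. camera_info takes no time and is no camera call.
- manip.hand_in(): hands the job in; it is judged then, once.
The state is a dict: "t": time; "q": joint angles; "joint_velocities": joint speeds; "joint_torque": joint torques, N m; "tcp_pos": TCP position; "tcp_rot": TCP orientation; "wrist_force": force on the tool from outside, world axes, zero at the start; "wrist_torque": the same for the moment, N m; "opening": finger opening in m; "finger_force": force on a finger pad.
Only numpy, scipy, OpenCV 4.12 (cv2) and the standard library are available. Lean on these libraries where they do the work, as an engineer would, in place of code of your own. Each camera call takes 0.05 s, during which the arm holds its last target. There are 200 camera calls.

## Task

Put the four metal parts that lie loose among the pans away, each into the pan of its own size rank: the longest, the square tube, into the longest pan, the flat bar into the next longest, the block with the bores into the third, and the large hex nut into the small square pan. Each must lie flat on its pan's floor, wholly inside the rim and the same way up as it lies now; leave the small nut and the ceramic gas cup where they are.

Things in the scene. Friction and masses are not known exactly. Their poses are not given: they have to be found in the camera images.
- square_tube: Dark steel square tube offcut, 30 x 140 x 30 mm (x, y, z), open ends, walls 3 mm, about 0.35 kg, lying on the table. Origin at the centre of its underside; long axis y; grasp across the 30 mm width (x).
- flat_bar: Bright aluminium flat bar, 30 x 110 x 12 mm (x, y, z), about 0.1 kg, lying flat. Origin at the centre of its underside; long axis y; grasp across the 30 mm width (x).
- setup_block: Ground steel setup block with many through bores, 26 x 76 x 51 mm (x, y, z), about 0.6 kg, standing on its long narrow side. Origin at the centre of its underside; long axis y; grasp across the 26 mm thickness (x).
- big_nut: The large dark hex nut, 30 mm across flats (along its x), 35 mm across corners (along its y), 16 mm high, about 0.08 kg, lying flat. Origin at the centre of its underside. It may lie in its pan at any yaw.
- pan_xl: The longest pan: low open sheet-metal pan with grey floor and darker rim, fixed to the table; inside 58 mm along its x and 164 mm along its y, outside 66 x 172 mm; floor 2 mm thick, rim 4 mm wide and standing 5 mm above the floor (7 mm above the table). Origin at the centre of its underside, on the table; z up. Made for the square tube.
- pan_l: The second longest pan: low open sheet-metal pan with grey floor and darker rim, fixed to the table; inside 60 mm along its x and 132 mm along its y, outside 68 x 140 mm; floor 2 mm thick, rim 4 mm wide and standing 5 mm above the floor (7 mm above the table). Origin at the centre of its underside, on the table; z up. Made for the flat bar.
- pan_m: The third longest pan: low open sheet-metal pan with grey floor and darker rim, fixed to the table; inside 56 mm along its x and 100 mm along its y, outside 64 x 108 mm; floor 2 mm thick, rim 4 mm wide and standing 5 mm above the floor (7 mm above the table). Origin at the centre of its underside, on the table; z up. Made for the setup block.
- pan_s: The small square pan: low open sheet-metal pan with grey floor and darker rim, fixed to the table; inside 60 mm along its x and 60 mm along its y, outside 68 x 68 mm; floor 2 mm thick, rim 4 mm wide and standing 5 mm above the floor (7 mm above the table). Origin at the centre of its underside, on the table; z up. Made for the large nut.
- small_nut: A small bright hex nut, 19 mm across flats, 10 mm high; not part of the job, to be left alone. Origin at the centre of its underside.
- gas_cup: A small pinkish ceramic gas cup standing upright, 22 mm diameter, 40 mm high, loose and easily tipped; not part of the job, to be left alone. Origin at the centre of its underside.
Mind the look-alikes: they are no part of the job. Leave any pink or red look-alike of the setup_block alone.

How it is judged:
By the outcome, as a careful person would: the job done as asked, in the order asked, and still so for the second after the job is handed in, with the robot touching nothing.
It also fails if it takes over 96 s, if anything falls off the work surface, if the arm or the gripper's body presses on something with over 40 N, if the wrist force passes 120 N, or if a joint passes its speed limit or range.

## Working session

There is one attempt and no reset: what is moved stays moved. The work goes in short steps, Python scripts to look and compute and a tool call to move; the robot and the scene stay as the last step left them, time stands still between calls to the robot, and variables do not carry over. Pictures are saved under pics/ and viewed, at most 14 in all, crops included, and the job is handed in when it is done.

Besides the shell and the picture viewer there is one more tool, called after "Call:" as a command line: name --pt "numbers of a row" for each row, then --argument value for the rest. servo_tool: Moves the arm, as the interface text tells. Its arguments: {"type":"object","properties":{"deltas":{"type":"array","items":{"type":"array","items":{"type":"number"}}},"claw":{"type":"number"},"grip_force":{"type":"number"}},"required":["deltas"]}

```bash
mkdir -p pics; python3 - <<'E'
from workcell import sensors, viewer
import cv2,numpy as np
for n in("top","side"):
    im,d=viewer.read_camera(n); cv2.imwrite(f"pics/{n}0.png",im); np.save(f"{n}0.npy",d)
    c=viewer.camera_info(n); print(n,{k:np.round(v,4).tolist() for k,v in c.items()})
o=sensors.get_obs(); print(o["t"],o["tcp_pos"],np.round(o["tcp_rot"],3).tolist(),o["opening"],o["wrist_force"])
E
```

```text
top {'fx': 436.2234, 'fy': 436.2234, 'cx': 277.9669, 'cy': 211.6567, 'distortion': [-0.0079, 0.0, 0.0, 0.0, 0.0], 'R': [[-0.0094, -1.0, 0.0002], [-0.9926, 0.0093, -0.1213], [0.1213, -0.0013, -0.9926]], 't': [-0.0014, 0.5141, 1.3214]}
side {'fx': 419.5652, 'fy': 419.5652, 'cx': 276.2182, 'cy': 207.4999, 'distortion': [0.0391, 0.0, 0.0, 0.0, 0.0], 'R': [[0.96, -0.2801, -0.0003], [-0.1544, -0.5284, -0.8348], [0.2337, 0.8015, -0.5505]], 't': [-0.506, 0.1242, 0.8925]}
0.1 [0.16086008 0.65517654 0.25555148] [[-0.971, 0.238, -0.0], [0.238, 0.971, -0.001], [-0.0, -0.001, -1.0]] 0.0855519932517633 [-0.88597712 -0.49219793  0.43455778]
```

View pics/top0.png

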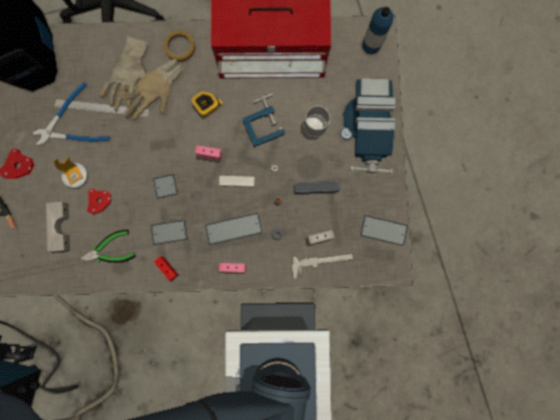

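View pics/side0.png

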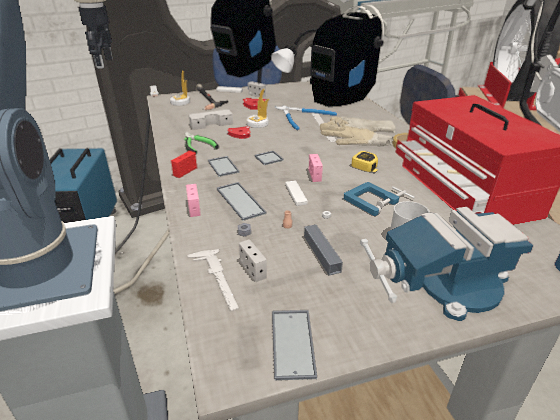

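The top view shows four pans at about (165,186), (169,232), (233,229) and (384,230). The tube is at (317,188), the bar at (237,181), the bored block at (320,237), the big nut at (277,235), the small nut at (275,168) and the cup at (278,201). The side view agrees. Next I segment them and measure.

```bash
cat > h.py <<'E'
import cv2,numpy as np
from workcell import viewer
C={n:viewer.camera_info(n) for n in("top","side")}
def K(c): return np.array([[c["fx"],0,c["cx"]],[0,c["fy"],c["cy"]],[0,0,1]])
def cast(n,px,z):
    c=C[n]; R=np.array(c["R"]);t=np.array(c["t"])
    u=cv2.undistortPoints(np.float64(px).reshape(-1,1,2),K(c),np.array(c["distortion"])).reshape(-1,2)
    d=np.c_[u,np.ones(len(u))]@R; o=-R.T@t
    return o+d*((z-o[2])/d[:,2])[:,None]
def proj(n,X):
    c=C[n]; return cv2.projectPoints(np.float64(X).reshape(-1,1,3),cv2.Rodrigues(np.array(c["R"]))[0],np.array(c["t"]),K(c),np.array(c["distortion"]))[0].reshape(-1,2)
E
python3 - <<'E'
from h import *
im=cv2.imread("pics/top0.png"); d=np.load("top0.npy")
bg=cv2.medianBlur(im,61) 
lab=cv2.cvtColor(im,cv2.COLOR_BGR2LAB).astype(int)
for n,p in dict(table=(300,210),panS=(165,186),panM=(169,232),panXL=(233,229),panL=(384,230),tube=(317,188),bar=(237,181),block=(312,240),nut=(277,232)).items():
    print(n,lab[p[1],p[0]],im[p[1],p[0]])
cv2.imwrite("pics/crop1.png",cv2.resize(im[150:280,145:415],None,fx=2.9,fy=2.9,interpolation=cv2.INTER_CUBIC))
s=cv2.imread("pics/side0.png")
cv2.imwrite("pics/crop2.png",cv2.resize(s[140:390,160:360],None,fx=2.4,fy=2.4,interpolation=cv2.INTER_CUBIC))
E
```

```text
table [111 128 137] [ 88 102 109]
panS [131 125 132] [115 123 120]
panM [131 126 132] [116 123 121]
panXL [142 125 133] [124 134 132]
panL [140 126 132] [124 132 130]
tube [ 86 127 128] [80 80 78]
bar [191 127 137] [167 184 189]
block [163 128 137] [138 154 162]
nut [ 72 128 130] [63 66 68]
```

View pics/crop1.png

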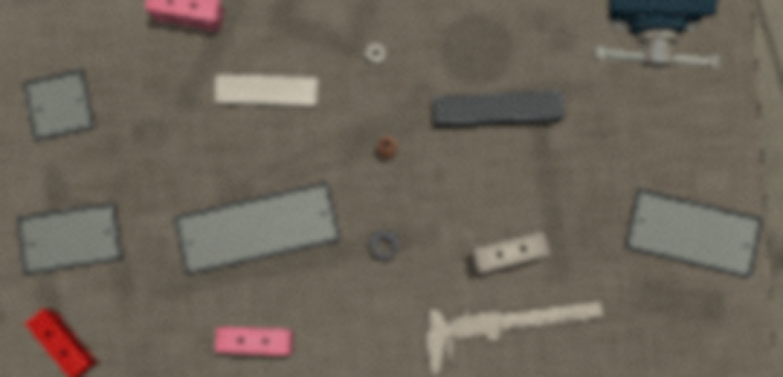

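View pics/crop2.png

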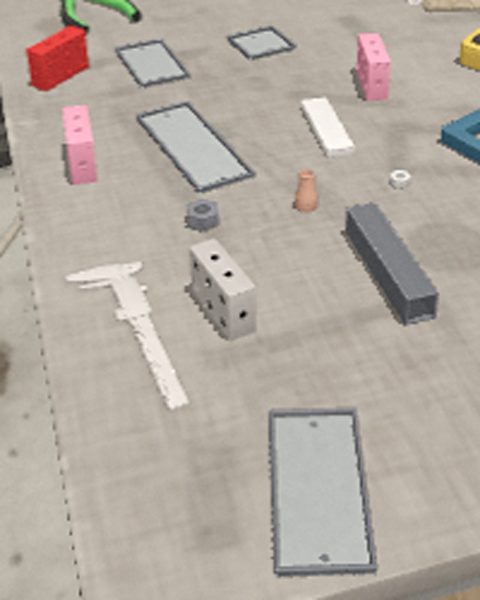

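```bash
cat > m.py <<'E'
from h import *
def seg(im,box,f,z,up=4):
    x0,y0,x1,y1=box
    c=cv2.resize(im[y0:y1,x0:x1],None,fx=up,fy=up,interpolation=cv2.INTER_CUBIC)
    lab=cv2.cvtColor(c,cv2.COLOR_BGR2LAB).astype(int)
    m=f(lab).astype(np.uint8)
    m=cv2.morphologyEx(m,cv2.MORPH_OPEN,np.ones((3,3)))
    k=max(cv2.findContours(m,cv2.RETR_EXTERNAL,cv2.CHAIN_APPROX_NONE)[0],key=cv2.contourArea).reshape(-1,2)
    px=(k+0.5)/up-0.5+[x0,y0]
    return px
def rect(n,px,z):
    w=cast(n,px,z)[:,:2]
    (c,(a,b),th)=cv2.minAreaRect((w*1000).astype(np.float32))
    if a>b: th+=90   # long axis angle: th is dir of width side a
    th=(th if a<b else th-90)
    # dir of long side
    ang=th+90 if a<b else th
    return np.round(c,1),np.round(sorted((a,b)),1),round((ang+90)%180-90,1)
E
python3 - <<'E'
from m import *
t=cv2.imread("pics/top0.png"); s=cv2.imread("pics/side0.png")
grey=lambda L:(L[...,2]<=134.5)
bright=lambda L:(L[...,0]>145)
dark=lambda L:(L[...,0]<98)&(L[...,2]<134)
for n,b,f,z in [("panS",(148,168,184,204),grey,.004),("panM",(145,212,195,252),grey,.004),("panXL",(198,208,268,250),grey,.004),("panL",(355,210,415,252),grey,.004),
  ("tube",(288,176,345,200),dark,.03),("bar",(212,170,262,192),bright,.012),("block",(302,224,338,250),bright,.051),("nut",(268,226,286,246),lambda L:(L[...,0]<98),.016),("snut",(268,160,282,175),lambda L:L[...,0]>130,.01),("cup",(270,194,286,208),lambda L:L[...,1]>132,.03)]:
    px=seg(t,b,f,z); print(n,*rect("top",px,z), "px",np.round(px.mean(0),1))
E
```

```text
panS [604.4 353.6] [74.3 74.4] -77.5 px [164.8 185.8]
panM [457.9 338.7] [ 71.3 114.7] -81.7 px [168.5 231.7]
panXL [465.6 135.5] [ 74.7 177.4] -77.4 px [233.2 228.6]
panL [ 455.8 -339.5] [ 73.5 146.2] 75.7 px [384. 230.]
tube [ 590.3 -126.7] [ 41.4 144.4] -89.0 px [316.3 187.2]
bar [617.9 125.1] [ 31.6 112.7] 87.3 px [236.3 180.4]
block [ 435.2 -136.1] [21.8 70.6] -76.6 px [320.9 236.3]
nut [447.9  -3.8] [39.2 47.6] -46.9 px [277.6 233.9]
snut [658.3   4.6] [20.7 21.2] -0.5 px [274.3 167.6]
cup [550.   -7.1] [21.8 24.4] -0.5 px [278.1 200.3]
```

Sizes match the given ones, allowing for edge blur. Pan L (146 mm) is on the right and pan M (115 mm) on the left. I'll refine the parts with depth and a side-view check.

```bash
python3 - <<'E'
from m import *
t=cv2.imread("pics/top0.png"); s=cv2.imread("pics/side0.png")
for n in("top","side"):
    d=np.load(f"{n}0.npy"); c=C[n]; R=np.array(c["R"]);tt=np.array(c["t"])
    v,u=np.mgrid[0:420,0:560]; uv=np.c_[u.ravel(),v.ravel()].astype(float)
    un=cv2.undistortPoints(uv.reshape(-1,1,2),K(c),np.array(c["distortion"])).reshape(-1,2)
    z=d.ravel()[:,None]; X=(np.c_[un,np.ones(len(un))]*z-tt)@R; X=X[z[:,0]>0]
    for nm,cx,cy,r,h in [("tube",.59,-.127,.1,.03),("bar",.618,.125,.075,.012),("block",.435,-.136,.06,.051),("nut",.448,-.004,.035,.016)]:
        w=X[(abs(X[:,0]-cx)<min(r,.06))&(abs(X[:,1]-cy)<r)&(X[:,2]>h-.006)&(X[:,2]<h+.02)]
        (c0,(a,b),th)=cv2.minAreaRect((w[:,:2]*1000).astype(np.float32))
        print(n,nm,len(w),np.round(c0,1),np.round((a,b),1),round(th,1),"zmed",np.median(w[:,2]).round(4),"mean",w[:,:2].mean(0).round(4))
# model corner projection residual: side contours
dk=lambda L:(L[...,0]<110)&(L[...,2]<134)
for nm,b,z in [("panXL",(212,176,272,222),.002),("panL",(266,304,322,384),.002),("panM",(205,152,242,180),.002),("panS",(250,148,286,168),.002)]:
    px=seg(s,b,lambda L:(L[...,2]<=131)&(L[...,0]>165),z); print("side",nm,*rect("side",px,z))
for nm,b,z in [("bar",(280,176,312,208),.012)]:
    px=seg(s,b,lambda L:(L[...,0]>215),z); print("side",nm,*rect("side",px,z))
E
```

```text
top tube 438 [ 592.6 -126.2] [ 30.7 139. ] 1.9 zmed 0.0316 mean [ 0.5923 -0.1262]
top bar 426 [616.7 125. ] [150.2 117.1] 89.7 zmed 0.0129 mean [0.6156 0.1261]
top block 201 [ 434.8 -134.2] [24.7 76.6] 13.8 zmed 0.0522 mean [ 0.4347 -0.1333]
top nut 64 [444.7  -2.6] [31.2 59.6] 89.7 zmed 0.0174 mean [ 0.4465 -0.0014]
side tube 610 [ 593.  -129.6] [ 31.2 141.6] 2.1 zmed 0.029 mean [ 0.5924 -0.1349]
side bar 265 [618.  123.5] [112.5  30.3] 87.5 zmed 0.0107 mean [0.6171 0.1185]
side block 336 [ 435.7 -138.3] [26.2 77.8] 13.5 zmed 0.0498 mean [ 0.4356 -0.1409]
side nut 97 [446.9  -5. ] [32.9 28.3] 77.4 zmed 0.0147 mean [ 0.4466 -0.0067]
side panXL [466.4 134. ] [ 57.3 160.7] -77.8
side panL [ 456.8 -339.2] [ 60.1 129. ] 75.7
side panM [457.1 338.1] [54.9 93.2] -81.2
side panS [604.5 353.5] [53.9 57.5] 11.4
side bar [617.1 120.3] [ 31.2 113.6] 87.6
```

Call:
servo_tool --pt "1.8 -3.26 -0.5 0 0 -3.1" --pt "1.8 -3.26 -0.5 0 0 -3.1" --pt "1.8 -3.26 -0.5 0 0 -3.1" --pt "1.8 -3.26 -0.5 0 0 -3.1" --pt "1.8 -3.26 -0.5 0 0 -3.1" --pt "1.8 -3.26 -0.5 0 0 -3.1" --pt "1.8 -3.26 -0.5 0 0 -3.1" --pt "1.8 -3.26 -0.5 0 0 -3.1" --claw 0.65

```text
t: 0.9
tcp_pos: [0.3054, 0.3932, 0.216]
tcp_rot: [[-0.78, 0.626, -0.0], [0.626, 0.78, -0.0], [-0.0, -0.0, -1.0]]
wrist_force: [1.6, 0.4, 0.1]
opening: 0.0554
finger_force: 0.0
```

Call:
servo_tool --pt "1.8 -3.26 -0.5 0 0 -3.1" --pt "1.8 -3.26 -0.5 0 0 -3.1" --pt "1.8 -3.26 -0.5 0 0 -3.1" --pt "1.8 -3.26 -0.5 0 0 -3.1" --pt "1.8 -3.26 -0.5 0 0 -3.1" --pt "1.8 -3.26 -0.5 0 0 -3.1" --pt "1.8 -3.26 -0.5 0 0 -3.1" --pt "1.8 -3.26 -0.5 0 0 -3.1"

```text
t: 1.7
tcp_pos: [0.4494, 0.1326, 0.176]
tcp_rot: [[-0.446, 0.895, -0.0], [0.895, 0.446, 0.0], [0.0, -0.0, -1.0]]
wrist_force: [0.2, -0.2, -0.3]
opening: 0.0559
finger_force: 0.0
```

Call:
servo_tool --pt "1.8 -3.26 -0.5 0 0 -3.1" --pt "1.8 -3.26 -0.5 0 0 -3.1" --pt "1.8 -3.26 -0.5 0 0 -3.1" --pt "1.8 -3.26 -0.5 0 0 -3.1" --pt "1.8 -3.26 -0.5 0 0 -3.1" --pt "1.8 -3.26 -0.5 0 0 -3.1" --pt "1.8 -3.26 -0.5 0 0 -3.1" --pt "0 0 0 0 0 0"

```text
t: 2.5
tcp_pos: [0.5761, -0.0999, 0.1407]
tcp_rot: [[-0.078, 0.997, 0.001], [0.997, 0.078, -0.003], [-0.004, 0.0, -1.0]]
wrist_force: [-0.2, 0.6, -0.2]
opening: 0.0551
finger_force: 0.0
```

Call:
servo_tool --pt "0.56 -0.92 -1.0 0 0 -0.8" --pt "0.56 -0.92 -1.0 0 0 -0.8" --pt "0.56 -0.92 -1.0 0 0 -0.8" --pt "0 0 -2.0 0 0 0" --pt "0 0 -2.0 0 0 0" --pt "0 0 -2.0 0 0 0" --pt "0 0 -2.0 0 0 0" --pt "0 0 0 0 0 0"

```text
t: 3.3
tcp_pos: [0.5902, -0.1213, 0.0283]
tcp_rot: [[-0.044, 0.999, -0.005], [0.999, 0.044, 0.001], [0.001, -0.005, -1.0]]
wrist_force: [-0.9, 0.1, 0.4]
opening: 0.0556
finger_force: 0.0
```

Call:
servo_tool --pt "0 0 0 0 0 0" --pt "0 0 0 0 0 0" --pt "0 0 0 0 0 0" --pt "0 0 0 0 0 0" --pt "0 0 0 0 0 0" --pt "0 0 0 0 0 0" --claw 0.0 --grip_force 50

```text
t: 3.9
tcp_pos: [0.5922, -0.122, 0.0322]
tcp_rot: [[-0.044, 0.999, 0.001], [0.999, 0.044, -0.0], [-0.0, 0.001, -1.0]]
wrist_force: [-1.7, 1.2, 6.2]
opening: 0.0288
finger_force: 51.6
```

Call:
servo_tool --pt "0 0 1.0 0 0 0" --pt "0 0 2.0 0 0 0" --pt "0 0 3.0 0 0 0" --pt "0 0 3.0 0 0 0" --pt "0 0 2.0 0 0 0" --pt "0 0 0 0 0 0"

```text
t: 4.5
tcp_pos: [0.5931, -0.1223, 0.1444]
tcp_rot: [[-0.044, 0.999, 0.005], [0.999, 0.044, -0.001], [-0.001, 0.005, -1.0]]
wrist_force: [-0.3, 0.1, -3.1]
opening: 0.0288
finger_force: 50.7
```

Call:
servo_tool --pt "-1.59 3.28 0 0 0 1.24" --pt "-1.59 3.28 0 0 0 1.24" --pt "-1.59 3.28 0 0 0 1.24" --pt "-1.59 3.28 0 0 0 1.24" --pt "-1.59 3.28 0 0 0 1.24" --pt "-1.59 3.28 0 0 0 1.24" --pt "-1.59 3.28 0 0 0 1.24" --pt "-1.59 3.28 0 0 0 1.24"

```text
t: 5.3
tcp_pos: [0.4631, 0.1416, 0.1405]
tcp_rot: [[-0.216, 0.976, -0.001], [0.976, 0.216, -0.001], [-0.0, -0.001, -1.0]]
wrist_force: [0.3, 1.6, -2.8]
opening: 0.0292
finger_force: 50.6
```

Call:
servo_tool --pt "0 0 0 0 0 0" --pt "0 0 0 0 0 0" --pt "0 0 0 0 0 0"

```text
t: 5.6
tcp_pos: [0.4646, 0.1396, 0.141]
tcp_rot: [[-0.214, 0.977, -0.0], [0.977, 0.214, -0.001], [-0.001, -0.0, -1.0]]
wrist_force: [0.3, -0.5, -2.8]
opening: 0.0289
finger_force: 50.5
```

Call:
servo_tool --pt "0 0 -2.0 0 0 0" --pt "0 0 -3.0 0 0 0" --pt "0 0 -2.5 0 0 0" --pt "0 0 -1.5 0 0 0" --pt "0 0 -0.7 0 0 0" --pt "0 0 -0.4 0 0 0" --pt "0 0 -0.4 0 0 0" --pt "0 0 -0.1 0 0 0"

```text
t: 6.4
tcp_pos: [0.4649, 0.1404, 0.0355]
tcp_rot: [[-0.215, 0.977, 0.001], [0.977, 0.215, 0.0], [0.0, 0.001, -1.0]]
wrist_force: [0.3, 0.3, -2.6]
opening: 0.029
finger_force: 50.5
```

Call:
servo_tool --pt "0 0 0 0 0 0" --pt "0 0 0 0 0 0" --pt "0 0 0 0 0 0"

```text
t: 6.7
tcp_pos: [0.4648, 0.1407, 0.0357]
tcp_rot: [[-0.215, 0.977, 0.001], [0.977, 0.215, 0.0], [0.0, 0.001, -1.0]]
wrist_force: [-0.1, -0.3, -3.0]
opening: 0.029
finger_force: 50.5
```

Call:
servo_tool --pt "0 0 -0.1 0 0 0" --pt "0 0 0 0 0 0"

```text
t: 6.9
tcp_pos: [0.4645, 0.1406, 0.0343]
tcp_rot: [[-0.215, 0.977, 0.0], [0.977, 0.215, 0.0], [0.0, 0.0, -1.0]]
wrist_force: [-0.0, 0.4, -2.1]
opening: 0.0289
finger_force: 50.5
```

Call:
servo_tool --pt "0 0 0 0 0 0" --pt "0 0 0 0 0 0" --pt "0 0 0 0 0 0" --pt "0 0 0 0 0 0" --claw 0.6

```text
t: 7.3
tcp_pos: [0.4647, 0.1406, 0.0344]
tcp_rot: [[-0.215, 0.977, 0.0], [0.977, 0.215, 0.0], [0.0, 0.0, -1.0]]
wrist_force: [-0.0, -0.2, -0.7]
opening: 0.0511
finger_force: 0.0
```

Call:
servo_tool --pt "0 0 1.0 0 0 0" --pt "0 0 2.0 0 0 0" --pt "0 0 3.0 0 0 0" --pt "0 0 3.0 0 0 0" --pt "0 0 2.0 0 0 0" --pt "0 0 0 0 0 0"

```text
t: 7.9
tcp_pos: [0.4658, 0.1408, 0.1473]
tcp_rot: [[-0.215, 0.977, 0.004], [0.977, 0.215, 0.002], [0.001, 0.005, -1.0]]
wrist_force: [1.1, 0.2, 0.0]
opening: 0.051
finger_force: 0.0
```

Call:
servo_tool --pt "2.0 -0.2 0 0 0 -2.5" --pt "4.0 -0.5 0 0 0 -3.5" --pt "4.0 -0.5 0 0 0 -3.5" --pt "3.5 -0.4 0 0 0 -3.5" --pt "1.75 -0.15 0 0 0 -1.9" --pt "0 0 0 0 0 0" --pt "0 0 0 0 0 0"

```text
t: 8.6
tcp_pos: [0.616, 0.1229, 0.1435]
tcp_rot: [[0.043, 0.999, -0.002], [0.999, -0.043, -0.0], [-0.0, -0.002, -1.0]]
wrist_force: [-1.5, 1.4, -0.2]
opening: 0.0513
finger_force: 0.0
```

Call:
servo_tool --pt "0 0 -2.0 0 0 0" --pt "0 0 -3.0 0 0 0" --pt "0 0 -2.5 0 0 0" --pt "0 0 -1.5 0 0 0" --pt "0 0 -0.7 0 0 0" --pt "0 0 0 0 0 0" --pt "0 0 0 0 0 0"

```text
t: 9.3
tcp_pos: [0.6175, 0.1231, 0.0482]
tcp_rot: [[0.043, 0.999, 0.001], [0.999, -0.043, 0.0], [0.0, 0.001, -1.0]]
wrist_force: [0.5, 0.3, 0.5]
opening: 0.0512
finger_force: 0.0
```

Call:
servo_tool --pt "0 0 -1.0 0 0 0" --pt "0 0 -0.6 0 0 0" --pt "0 0 -0.3 0 0 0" --pt "0 0 0 0 0 0"

```text
t: 9.7
tcp_pos: [0.6167, 0.123, 0.0277]
tcp_rot: [[0.043, 0.999, -0.001], [0.999, -0.043, -0.0], [-0.0, -0.001, -1.0]]
wrist_force: [-1.1, -0.2, -0.0]
opening: 0.0511
finger_force: 0.0
```

Call:
servo_tool --pt "0 0 0 0 0 0" --pt "0 0 0 0 0 0" --pt "0 0 0 0 0 0" --pt "0 0 0 0 0 0" --pt "0 0 0 0 0 0" --pt "0 0 0 0 0 0" --claw 0.0 --grip_force 40

```text
t: 10.3
tcp_pos: [0.6173, 0.123, 0.0286]
tcp_rot: [[0.043, 0.999, 0.001], [0.999, -0.043, 0.0], [0.0, 0.001, -1.0]]
wrist_force: [-0.8, -0.9, 5.1]
opening: 0.0286
finger_force: 40.3
```

Call:
servo_tool --pt "0 0 0.5 0 0 0" --pt "0 0 1.0 0 0 0" --pt "0 0 2.0 0 0 0" --pt "0 0 3.0 0 0 0" --pt "0 0 3.0 0 0 0" --pt "0 0 1.5 0 0 0" --pt "0 0 0.0 0 0 0" --pt "0 0 0.0 0 0 0"

```text
t: 11.1
tcp_pos: [0.6168, 0.1233, 0.1382]
tcp_rot: [[0.043, 0.999, -0.0], [0.999, -0.043, 0.0], [0.0, -0.0, -1.0]]
wrist_force: [-0.9, 0.2, -1.1]
opening: 0.0287
finger_force: 39.7
```

Call:
servo_tool --pt "-1.14 -3.3 0 0 0 -0.84" --pt "-1.14 -3.3 0 0 0 -0.84" --pt "-1.14 -3.3 0 0 0 -0.84" --pt "-1.14 -3.3 0 0 0 -0.84" --pt "-1.14 -3.3 0 0 0 -0.84" --pt "-1.14 -3.3 0 0 0 -0.84" --pt "-1.14 -3.3 0 0 0 -0.84"

```text
t: 11.8
tcp_pos: [0.5359, -0.1089, 0.137]
tcp_rot: [[0.146, 0.989, -0.002], [0.989, -0.146, 0.0], [-0.0, -0.002, -1.0]]
wrist_force: [1.0, -1.8, -0.6]
opening: 0.0287
finger_force: 39.7
```

Call:
servo_tool --pt "-1.14 -3.3 0 0 0 -0.84" --pt "-1.14 -3.3 0 0 0 -0.84" --pt "-1.14 -3.3 0 0 0 -0.84" --pt "-1.14 -3.3 0 0 0 -0.84" --pt "-1.14 -3.3 0 0 0 -0.84" --pt "-1.14 -3.3 0 0 0 -0.84" --pt "-1.14 -3.3 0 0 0 -0.84" --pt "0 0 0 0 0 0"

```text
t: 12.6
tcp_pos: [0.4541, -0.344, 0.1375]
tcp_rot: [[0.253, 0.967, -0.002], [0.967, -0.253, -0.003], [-0.003, -0.002, -1.0]]
wrist_force: [-0.1, -0.4, -1.1]
opening: 0.0287
finger_force: 39.7
```

Call:
servo_tool --pt "0 0 -2.0 0 0 0" --pt "0 0 -3.0 0 0 0" --pt "0 0 -2.0 0 0 0" --pt "0 0 -1.0 0 0 0" --pt "0 0 -0.7 0 0 0" --pt "0 0 -0.3 0 0 0" --pt "0 0 0 0 0 0" --pt "0 0 0 0 0 0"

```text
t: 13.4
tcp_pos: [0.4578, -0.3392, 0.049]
tcp_rot: [[0.246, 0.969, 0.001], [0.969, -0.246, -0.001], [-0.0, 0.001, -1.0]]
wrist_force: [-0.5, -0.0, -0.9]
opening: 0.0283
finger_force: 39.7
```

Call:
servo_tool --pt "-0.1 0 -0.8 0 0 0" --pt "0 0 -0.6 0 0 0" --pt "0 0 -0.3 0 0 0" --pt "0 0 -0.1 0 0 0" --pt "0 0 0 0 0 0"

```text
t: 13.9
tcp_pos: [0.4562, -0.3387, 0.0306]
tcp_rot: [[0.246, 0.969, -0.0], [0.969, -0.246, 0.001], [0.001, -0.0, -1.0]]
wrist_force: [-1.8, 1.7, 6.6]
opening: 0.0287
finger_force: 40.6
```

Call:
servo_tool --pt "0 0 0 0 0 0" --pt "0 0 0 0 0 0" --pt "0 0 0 0 0 0" --pt "0 0 0 0 0 0" --claw 0.5

```text
t: 14.3
tcp_pos: [0.4565, -0.339, 0.0302]
tcp_rot: [[0.246, 0.969, -0.0], [0.969, -0.246, 0.0], [-0.0, -0.0, -1.0]]
wrist_force: [0.4, 0.1, 0.0]
opening: 0.0427
finger_force: 0.0
```

Call:
servo_tool --pt "0 0 1.0 0 0 0" --pt "0 0 2.0 0 0 0" --pt "0 0 3.0 0 0 0" --pt "0 0 3.0 0 0 0" --pt "0 0 3.0 0 0 0" --pt "0 0 0 0 0 0"

```text
t: 14.9
tcp_pos: [0.4578, -0.3405, 0.1547]
tcp_rot: [[0.246, 0.969, 0.006], [0.969, -0.246, -0.004], [-0.002, 0.006, -1.0]]
wrist_force: [0.9, 0.2, -0.0]
opening: 0.0427
finger_force: 0.0
```

Call:
servo_tool --pt "-0.3 2.9 0 0 0 3.97" --pt "-0.3 2.9 0 0 0 3.97" --pt "-0.3 2.9 0 0 0 3.97" --pt "-0.3 2.9 0 0 0 3.97" --pt "-0.3 2.9 0 0 0 3.97" --pt "-0.3 2.9 0 0 0 3.97" --pt "-0.3 2.9 0 0 0 3.97" --pt "0 0 0 0 0 0" --claw 0.6

```text
t: 15.7
tcp_pos: [0.4348, -0.1323, 0.1502]
tcp_rot: [[-0.241, 0.971, -0.001], [0.971, 0.241, 0.002], [0.002, -0.001, -1.0]]
wrist_force: [-1.0, -0.1, -0.0]
opening: 0.0512
finger_force: 0.0
```

Call:
servo_tool --pt "0 0 -2.0 0 0 0" --pt "0 0 -2.0 0 0 0" --pt "0 0 -1.5 0 0 0" --pt "0 0 -0.5 0 0 0" --pt "0 0 0 0 0 0" --pt "0 0 0 0 0 0"

```text
t: 16.3
tcp_pos: [0.4356, -0.1364, 0.0908]
tcp_rot: [[-0.234, 0.972, 0.0], [0.972, 0.234, -0.0], [-0.0, 0.0, -1.0]]
wrist_force: [1.1, -0.1, 0.2]
opening: 0.0515
finger_force: 0.0
```

Aligned over the block; descending to a TCP height of 0.036 m.

Call:
servo_tool --pt "0 0 -1.5 0 0 0" --pt "0 0 -1.8 0 0 0" --pt "0 0 -1.2 0 0 0" --pt "0 0 -0.7 0 0 0" --pt "0 0 -0.3 0 0 0" --pt "0 0 0 0 0 0"

```text
t: 16.9
tcp_pos: [0.4356, -0.1361, 0.0355]
tcp_rot: [[-0.234, 0.972, 0.0], [0.972, 0.234, -0.0], [-0.0, 0.0, -1.0]]
wrist_force: [-0.0, -0.3, 0.1]
opening: 0.0512
finger_force: 0.0
```

Call:
servo_tool --pt "0 0 0 0 0 0" --pt "0 0 0 0 0 0" --pt "0 0 0 0 0 0" --pt "0 0 0 0 0 0" --pt "0 0 0 0 0 0" --pt "0 0 0 0 0 0" --claw 0.0 --grip_force 60

```text
t: 17.5
tcp_pos: [0.4357, -0.1361, 0.0359]
tcp_rot: [[-0.234, 0.972, 0.001], [0.972, 0.234, -0.0], [-0.0, 0.001, -1.0]]
wrist_force: [-1.0, -0.1, 5.8]
opening: 0.0245
finger_force: 59.2
```

Call:
servo_tool --pt "0 0 0.5 0 0 0" --pt "0 0 1.5 0 0 0" --pt "0 0 3.0 0 0 0" --pt "0 0 3.0 0 0 0" --pt "0 0 3.0 0 0 0" --pt "0 0 1.0 0 0 0" --pt "0 0 0.0 0 0 0" --pt "0 0 0.0 0 0 0"

```text
t: 18.3
tcp_pos: [0.4349, -0.1355, 0.1544]
tcp_rot: [[-0.235, 0.972, -0.001], [0.972, 0.235, 0.0], [0.001, -0.001, -1.0]]
wrist_force: [-0.4, 0.3, -6.4]
opening: 0.0245
finger_force: 60.3
```

Call:
servo_tool --pt "0.16 3.39 0 0 0 -0.35" --pt "0.16 3.39 0 0 0 -0.35" --pt "0.16 3.39 0 0 0 -0.35" --pt "0.16 3.39 0 0 0 -0.35" --pt "0.16 3.39 0 0 0 -0.35" --pt "0.16 3.39 0 0 0 -0.35" --pt "0.16 3.39 0 0 0 -0.35"

```text
t: 19.0
tcp_pos: [0.4457, 0.1025, 0.1536]
tcp_rot: [[-0.192, 0.981, -0.003], [0.981, 0.192, -0.001], [-0.001, -0.003, -1.0]]
wrist_force: [0.7, 0.6, -5.7]
opening: 0.0248
finger_force: 60.0
```

Call:
servo_tool --pt "0.16 3.39 0 0 0 -0.35" --pt "0.16 3.39 0 0 0 -0.35" --pt "0.16 3.39 0 0 0 -0.35" --pt "0.16 3.39 0 0 0 -0.35" --pt "0.16 3.39 0 0 0 -0.35" --pt "0.16 3.39 0 0 0 -0.35" --pt "0.16 3.39 0 0 0 -0.35" --pt "0 0 0 0 0 0"

```text
t: 19.8
tcp_pos: [0.4561, 0.3442, 0.1526]
tcp_rot: [[-0.157, 0.988, -0.002], [0.988, 0.157, 0.001], [0.001, -0.002, -1.0]]
wrist_force: [-0.6, -0.9, -5.5]
opening: 0.0247
finger_force: 60.2
```

Call:
servo_tool --pt "0 0 -2.0 0 0 0" --pt "0 0 -3.0 0 0 0" --pt "0 0 -2.5 0 0 0" --pt "0 0 -1.5 0 0 0" --pt "0 0 -1.0 0 0 0" --pt "0 0 -0.5 0 0 0" --pt "0 0 0 0 0 0" --pt "0 0 0 0 0 0"

```text
t: 20.6
tcp_pos: [0.4582, 0.3387, 0.0506]
tcp_rot: [[-0.15, 0.989, 0.0], [0.989, 0.15, 0.0], [0.0, 0.0, -1.0]]
wrist_force: [-0.6, -0.3, -5.3]
opening: 0.0249
finger_force: 60.0
```

Call:
servo_tool --pt "0 0 -0.6 0 0 0" --pt "0 0 -0.4 0 0 0" --pt "0 0 -0.15 0 0 0" --pt "0 0 -0.1 0 0 0" --pt "0 0 0 0 0 0"

```text
t: 21.1
tcp_pos: [0.4577, 0.3386, 0.038]
tcp_rot: [[-0.15, 0.989, -0.0], [0.989, 0.15, 0.0], [0.0, -0.0, -1.0]]
wrist_force: [-0.3, 0.0, -2.2]
opening: 0.0242
finger_force: 60.5
```

Call:
servo_tool --pt "0 0 0 0 0 0" --pt "0 0 0 0 0 0" --pt "0 0 0 0 0 0" --pt "0 0 0 0 0 0" --claw 0.55

```text
t: 21.5
tcp_pos: [0.4581, 0.3388, 0.038]
tcp_rot: [[-0.15, 0.989, 0.0], [0.989, 0.15, 0.0], [0.0, 0.001, -1.0]]
wrist_force: [-1.3, 0.1, 0.4]
opening: 0.0468
finger_force: 0.0
```

Call:
servo_tool --pt "0 0 1.0 0 0 0" --pt "0 0 2.0 0 0 0" --pt "0 0 3.0 0 0 0" --pt "0 0 3.0 0 0 0" --pt "0 0 3.0 0 0 0" --pt "0 0 0 0 0 0"

```text
t: 22.1
tcp_pos: [0.4597, 0.3395, 0.1623]
tcp_rot: [[-0.15, 0.989, 0.005], [0.989, 0.15, 0.004], [0.004, 0.006, -1.0]]
wrist_force: [0.8, -0.2, 0.4]
opening: 0.047
finger_force: 0.0
```

```bash
python3 - <<'E'
from workcell import viewer
import cv2
s,_=viewer.read_camera("side"); cv2.imwrite("pics/side1.png",s)
t,_=viewer.read_camera("top"); cv2.imwrite("pics/top1.png",t)
a=cv2.resize(cv2.imread("pics/top0.png")[226:244,268:286],(400,400),interpolation=cv2.INTER_CUBIC)
b=cv2.resize(cv2.imread("pics/side0.png")[220:240,234:254],(400,400),interpolation=cv2.INTER_CUBIC)
cv2.imwrite("pics/nut.png",cv2.hconcat([a,b]))
E
```

```text
(no output)
```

View pics/side1.png

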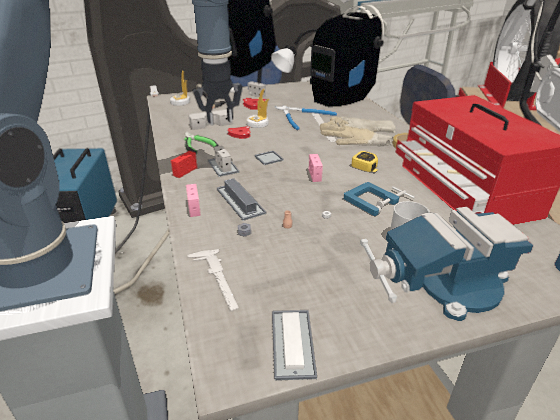

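View pics/nut.png

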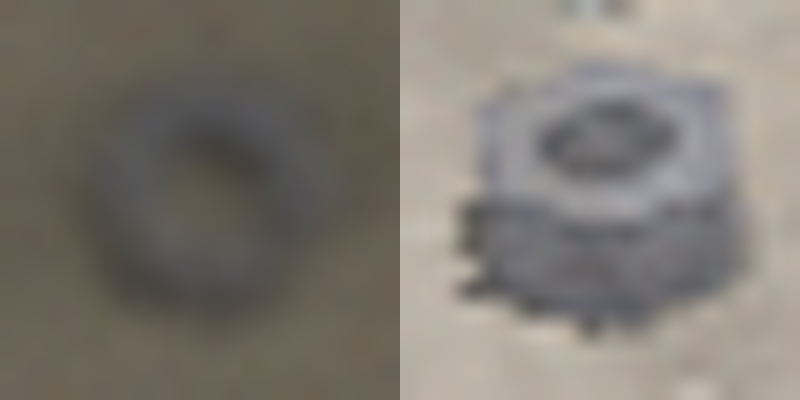

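Side view: the tube lies in pan XL at (240,197), the bar in pan L at (293,342) and the block in pan M at (223,160). All look fine. In the nut crop, the top-face corners sit near and far from the camera, with flats left and right. I'll get the yaw from those edge points.

```bash
python3 - <<'E'
from m import *
p=np.array([[200,65],[325,90],[335,195],[190,220],[85,205],[80,105]])/20.+[234-.5,220-.5]
w=cast("side",p,.016)[:,:2]*1000; print(w.round(1).tolist(),w.mean(0))
v=w-w.mean(0); a=np.degrees(np.arctan2(v[:,1],v[:,0])); r=np.hypot(*v.T); print(a.round(),r.round(1))
print("corner angle mod60",np.degrees(np.angle(np.exp(6j*np.radians(a)).mean()))/6)
s=cv2.imread("pics/side1.png");t=cv2.imread("pics/top1.png")
px=seg(t,(268,222,286,246),lambda L:(L[...,0]<98),.016);print(rect("top",px,.008))
# block check in pan M, bar in pan L
px=seg(s,(272,306,318,382),lambda L:L[...,0]>215,.014);print("bar",rect("side",px,.014))
cv2.imwrite("pics/chk1.png",cv2.resize(s[140:225,180:290],None,fx=7,fy=7,interpolation=cv2.INTER_CUBIC))
E
```

```text
[[449.1, 10.0], [462.2, 0.8], [458.5, -19.9], [441.3, -19.9], [430.2, -13.6], [433.7, 6.0]] [445.8277201   -6.08915514]
[  79.   23.  -47. -108. -154.  135.] [16.4 17.7 18.7 14.5 17.3 17.1]
corner angle mod60 17.668514151836963
(array([443.2,   0.5]), array([32.1, 34.1]), 48.5)
bar (array([ 456.7, -339.3]), array([ 30. , 111.3]), 75.9)
```

View pics/chk1.png

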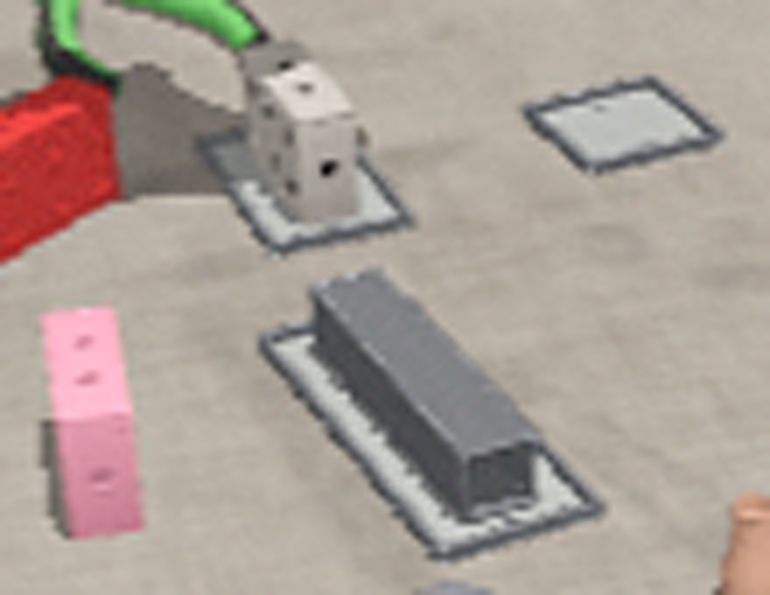

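The crop shows the block and tube standing flat inside their rims. The nut is at about (446,-5) mm with flats normal to −12°.

Call:
servo_tool --pt "-0.12 -3.44 0 0 0 -2.1" --pt "-0.12 -3.44 0 0 0 -2.1" --pt "-0.12 -3.44 0 0 0 -2.1" --pt "-0.12 -3.44 0 0 0 -2.1" --pt "-0.12 -3.44 0 0 0 -2.1" --claw 0.6

```text
t: 22.7
tcp_pos: [0.451, 0.1651, 0.157]
tcp_rot: [[0.034, 0.999, -0.001], [0.999, -0.034, -0.001], [-0.001, -0.001, -1.0]]
wrist_force: [-0.1, -0.4, 0.3]
opening: 0.0516
finger_force: 0.0
```

Call:
servo_tool --pt "-0.12 -3.44 0 0 0 -2.1" --pt "-0.12 -3.44 0 0 0 -2.1" --pt "-0.12 -3.44 0 0 0 -2.1" --pt "-0.12 -3.44 0 0 0 -2.1" --pt "-0.12 -3.44 0 0 0 -2.1" --pt "0 0 0 0 0 0"

```text
t: 23.3
tcp_pos: [0.4449, -0.0098, 0.1575]
tcp_rot: [[0.221, 0.975, -0.001], [0.975, -0.221, -0.002], [-0.002, -0.001, -1.0]]
wrist_force: [0.4, -0.6, 0.2]
opening: 0.0514
finger_force: 0.0
```

Call:
servo_tool --pt "0 0 -2.0 0 0 0" --pt "0 0 -3.0 0 0 0" --pt "0 0 -3.0 0 0 0" --pt "0 0 -1.5 0 0 0" --pt "0 0 -0.8 0 0 0" --pt "0 0 -0.2 0 0 0" --pt "0 0 0 0 0 0" --pt "0 0 0 0 0 0"

```text
t: 24.1
tcp_pos: [0.4462, -0.0052, 0.0534]
tcp_rot: [[0.214, 0.977, 0.001], [0.977, -0.214, 0.0], [0.0, 0.001, -1.0]]
wrist_force: [0.4, 0.8, 0.1]
opening: 0.051
finger_force: 0.0
```

Down to 0.030 m, then grip and lift.

Call:
servo_tool --pt "0 0 -1.0 0 0 0" --pt "0 0 -0.8 0 0 0" --pt "0 0 -0.4 0 0 0" --pt "0 0 -0.1 0 0 0" --pt "0 0 0 0 0 0"

```text
t: 24.6
tcp_pos: [0.4457, -0.0055, 0.0296]
tcp_rot: [[0.214, 0.977, -0.001], [0.977, -0.214, 0.0], [-0.0, -0.001, -1.0]]
wrist_force: [-0.7, 0.6, 1.2]
opening: 0.0514
finger_force: 0.0
```

Call:
servo_tool --pt "0 0 0 0 0 0" --pt "0 0 0 0 0 0" --pt "0 0 0 0 0 0" --pt "0 0 0 0 0 0" --pt "0 0 0 0 0 0" --pt "0 0 0 0 0 0" --claw 0.0 --grip_force 40

```text
t: 25.2
tcp_pos: [0.446, -0.0054, 0.0302]
tcp_rot: [[0.214, 0.977, 0.001], [0.977, -0.214, 0.0], [0.0, 0.001, -1.0]]
wrist_force: [-0.7, -0.4, 6.4]
opening: 0.0293
finger_force: 39.3
```

Call:
servo_tool --pt "0 0 0.5 0 0 0" --pt "0 0 1.5 0 0 0" --pt "0 0 3.0 0 0 0" --pt "0 0 3.0 0 0 0" --pt "0 0 3.0 0 0 0" --pt "0 0 1.0 0 0 0" --pt "0 0 0.0 0 0 0" --pt "0 0 0.0 0 0 0"

```text
t: 26.0
tcp_pos: [0.4456, -0.005, 0.1492]
tcp_rot: [[0.213, 0.977, -0.0], [0.977, -0.213, 0.0], [0.0, -0.001, -1.0]]
wrist_force: [-0.5, 0.4, -1.0]
opening: 0.029
finger_force: 39.8
```

Call:
servo_tool --pt "1.32 2.99 0 0 0 2.02" --pt "1.32 2.99 0 0 0 2.02" --pt "1.32 2.99 0 0 0 2.02" --pt "1.32 2.99 0 0 0 2.02" --pt "1.32 2.99 0 0 0 2.02" --pt "1.32 2.99 0 0 0 2.02"

```text
t: 26.6
tcp_pos: [0.5247, 0.1751, 0.1479]
tcp_rot: [[0.003, 1.0, -0.003], [1.0, -0.003, -0.001], [-0.001, -0.003, -1.0]]
wrist_force: [-0.1, -0.3, -0.5]
opening: 0.0287
finger_force: 39.8
```

Call:
servo_tool --pt "1.32 2.99 0 0 0 2.02" --pt "1.32 2.99 0 0 0 2.02" --pt "1.32 2.99 0 0 0 2.02" --pt "1.32 2.99 0 0 0 2.02" --pt "1.32 2.99 0 0 0 2.02" --pt "1.32 2.99 0 0 0 2.02" --pt "0 0 0 0 0 0"

```text
t: 27.3
tcp_pos: [0.6037, 0.3584, 0.1464]
tcp_rot: [[-0.212, 0.977, -0.003], [0.977, 0.212, 0.002], [0.002, -0.002, -1.0]]
wrist_force: [0.1, 1.6, -1.0]
opening: 0.0288
finger_force: 39.8
```

Call:
servo_tool --pt "0 0 -2.0 0 0 0" --pt "0 0 -3.0 0 0 0" --pt "0 0 -2.5 0 0 0" --pt "0 0 -1.2 0 0 0" --pt "0 0 -0.8 0 0 0" --pt "0 0 -0.3 0 0 0" --pt "0 0 0 0 0 0" --pt "0 0 0 0 0 0"

```text
t: 28.1
tcp_pos: [0.6048, 0.3536, 0.0528]
tcp_rot: [[-0.206, 0.979, 0.001], [0.979, 0.206, 0.001], [0.001, 0.001, -1.0]]
wrist_force: [-0.3, 0.7, -0.6]
opening: 0.0291
finger_force: 39.8
```

Down to 0.032 m, release and lift, then move clear.

Call:
servo_tool --pt "0 0 -1.0 0 0 0" --pt "0 0 -0.6 0 0 0" --pt "0 0 -0.3 0 0 0" --pt "0 0 -0.1 0 0 0" --pt "0 0 0 0 0 0"

```text
t: 28.6
tcp_pos: [0.6038, 0.3534, 0.0323]
tcp_rot: [[-0.206, 0.979, -0.001], [0.979, 0.206, 0.0], [0.0, -0.001, -1.0]]
wrist_force: [-3.2, -1.2, 7.6]
opening: 0.0287
finger_force: 40.6
```

Call:
servo_tool --pt "0 0 0 0 0 0" --pt "0 0 0 0 0 0" --pt "0 0 0 0 0 0" --pt "0 0 0 0 0 0" --claw 0.5

```text
t: 29.0
tcp_pos: [0.6043, 0.3534, 0.0316]
tcp_rot: [[-0.206, 0.979, -0.0], [0.979, 0.206, -0.0], [-0.0, -0.0, -1.0]]
wrist_force: [-0.2, -1.1, 0.4]
opening: 0.0425
finger_force: 0.0
```

Call:
servo_tool --pt "0 0 1.0 0 0 0" --pt "0 0 2.0 0 0 0" --pt "0 0 3.0 0 0 0" --pt "0 0 4.0 0 0 0" --pt "0 0 4.0 0 0 0" --pt "0 0 4.0 0 0 0" --pt "0 0 3.0 0 0 0" --pt "0 0 0 0 0 0"

```text
t: 29.8
tcp_pos: [0.6063, 0.3538, 0.2479]
tcp_rot: [[-0.206, 0.979, 0.008], [0.979, 0.206, 0.004], [0.003, 0.008, -1.0]]
wrist_force: [0.9, 0.3, -1.0]
opening: 0.0427
finger_force: 0.0
```

```bash
python3 - <<'E'
from workcell import viewer
import cv2
s,_=viewer.read_camera("side")
cv2.imwrite("pics/chk2.png",cv2.resize(s[120:385,160:350],None,fx=2.2,fy=2.2,interpolation=cv2.INTER_CUBIC))
cv2.imwrite("pics/chk3.png",cv2.resize(s[140:180,200:300],None,fx=8,fy=8,interpolation=cv2.INTER_CUBIC))
E
```

```text
(no output)
```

View pics/chk2.png

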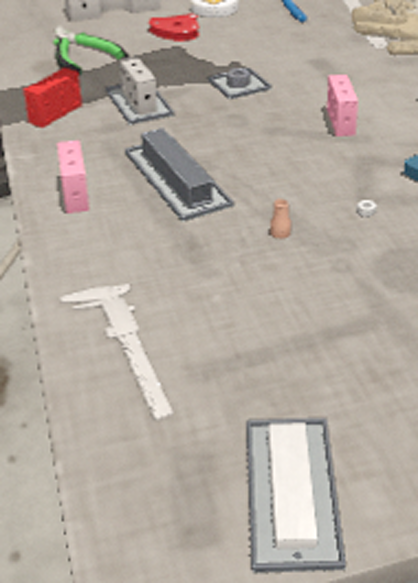

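View pics/chk3.png

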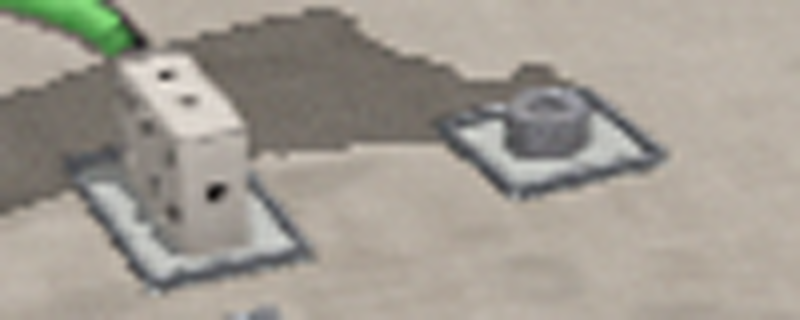

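All four parts lie flat inside their pans: the nut at crop pixel (548,120), the block at (190,150), and the tube and bar centred in theirs. The small nut and cup are untouched, so I'm handing in.

```bash
python3 -c "
from workcell import manip
print(manip.hand_in())"
```

```text
the job is handed in; nothing more can be done
None
```

The tube, flat bar, setup block and large nut each lie flat inside their own pans, placed in that order in about 30 s; the small nut and gas cup were left where they were, and the job is handed in.

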